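# Hold a coupling ring in the lever clamp for deburring

### The job

Slide the larger of the two knurled aluminium coupling rings over the upright mandrel of the lever clamp, right down onto its shoulder, and let go of it. Then press the clamp's black paddle down until the lever is level and keep it held there so that the jaw grips the ring while I deburr its rim: the lever springs back when let go, so you finish while still holding it down. Do not push the lever well past level, which would pinch the ring out of round, and leave the other ring, the two connectors and the small screwdriver where they are.

Things in the scene. Friction and masses are not known exactly. Their poses are not given: they have to be found in the camera images.
- clamp: lever clamp, fixed on the bench; aluminium base plate 80 x 150 x 12 mm. Origin: on the mandrel's axis at the plate's underside (bench height, z = 0); z up; -y points from the mandrel to jaw, lever and paddle; the plate reaches from y = +42 to -108 mm. Only the jaw (-y side) stands beside the mandrel: its x sides are free, so hold the ring by those
- mandrel_tip (a point): centre of the top of the mandrel, an upright steel shaft of 24 mm diameter, 58 mm above the bench; the straight part ends 50 mm above the bench, above it a tapered nose narrows to 14 mm diameter
- seat (a point): point on the mandrel's axis at the height of the top of its shoulder (round, 43 mm diameter), 18 mm above the bench: the ring comes to rest there, its underside on the shoulder
- lever (a joint): lever angle in rad: 0 = at rest, raised 0.56 rad (32 degrees) above level; 0.56 = level; grows as the paddle goes down; end stop 0.80. Pivot: 78 mm from the mandrel along the clamp's -y, 46 mm above the bench, axis along the clamp's x. A spring lifts it when let go. The jaw moves 21 mm per rad and meets the ring at about 0.33 rad; holding it level takes about 6 N on the paddle
- paddle_top (a point): black plastic paddle on the lever's free end, 30 mm wide, 62 mm long, 12 mm thick. This point: middle of its top face, to be pressed, 118 mm from the pivot along the lever and 6 mm above the lever's centre line: 114 mm above the bench at rest, 52 mm with the lever level.
- jaw: steel V jaw on the clamp's -y side, 22 to 36 mm above the bench, 5.8 mm clear of a seated ring while the lever is up; the lever drives it against the ring through a 4 N/mm spring. Its origin is not a useful point
- ring_wide_mid (a point): the larger coupling ring, which fits the mandrel: aluminium, standing flat, axis upright, outside diameter 40 mm, bore 26.4 mm, 28 mm high, upper half knurled, about 60 g. This point is its centre, half-way up (14 mm above its underside)
- ring_narrow_mid (a point): the smaller coupling ring, to be left alone: outside diameter 31 mm, bore 18 mm, 22 mm high. This point is its centre, half-way up
- connector_1: circular metal connector lying on its side, 28 x 30 x 27 mm, to be left alone; origin at its underside
- connector_3: second circular connector lying on its side, 26 x 30 x 26 mm, to be left alone; origin at its underside
- precision_driver: small black screwdriver lying on the bench, 125 mm long, 11 mm thick, to be left alone; origin at its underside
Things that resemble listed ones, but are neither listed nor needed, are in the scene too. What is shaped like the part that bears ring_wide_mid but orange or red is not meant.

How it is judged (in metres and radians):
On the way:
1. the larger ring sits on the mandrel's shoulder, let go, with the lever still up (horizontal distance between ring_wide_mid and seat below 0.003 m and z of ring_wide_mid in the frame of seat below 0.0165 m and angle between ring_wide_mid's own z axis and vertical below 0.06 rad and contact force between the fingers and ring_wide below 0.3 N and value of joint lever below 0.15 rad), for 0.2 s.
At the end, for the whole second after the job is handed in: The robot is still pressing the paddle (more than 1.5 N) and the lever is held within 0.07 rad (4 degrees) of level, joint value 0.49 to 0.63; the jaw presses the larger ring with more than 8 N; that ring sits on the shoulder within 2.5 mm, upright, within 3 mm of the mandrel's axis (value of joint lever between 0.49 and 0.63 rad and contact force between jaw and ring_wide above 8 N and contact force between any of the fingers, the arm and lever above 1.5 N and horizontal distance between ring_wide_mid and seat below 0.003 m and z of ring_wide_mid in the frame of seat below 0.0165 m and angle between ring_wide_mid's own z axis and vertical below 0.06 rad); the arm keeps its last pose, push and grip.
It fails at once if the lever is pushed well past level (0.14 rad or more) (value of joint lever above 0.7 rad).
It fails at once if the other ring, a connector or the screwdriver is moved by more than 3 cm (distance of any of ring_narrow_mid, connector_1, connector_3, precision_driver from where it was at the start of the episode above 0.03 m).
It also fails if it takes over 58 s, if anything falls off the work surface, if the arm or the gripper's body presses on something with over 40 N, if the wrist force passes 120 N, or if a joint passes its speed limit or range.

### The arm

A 6-joint arm with a two-finger parallel gripper is mounted at the origin on a cart in front of the work surface, level with it; the furniture and walls round the work are solid. World frame = base frame: x ahead of the robot, y to its left, z up, the work surface at z = 0. Lengths are in mm, angles in rad, forces in N, time in s.
With the tool pointing down it reaches from about 225 to 725 mm from the base axis. Payload 3.1 kg.
Tool frame: the origin (TCP) lies between the finger pads; the fingertips stand 19 mm ahead of it and the grasp point (between the pads) is the TCP (r.nose_length is the distance from the TCP to the fingertips, in mm); z points along the fingers, y is the line along which they close (so a half turn about z gives the same grasp; the last joint's range is limited). The gripper opens to 85 mm and grips with 20 to 120 N. Pads are 22 mm wide; open, the fingers measure 114 mm over their backs; the gripper's body (76 mm by 85 mm) begins 54 mm behind the grasp point. The pads swing forward as they close: fully open they stand 13 mm farther back than shut.
Start: joints at [0.98, 0.048, 0.099, 1.622, 0, 1.443], TCP at [234.395, 469.762, 250.312] pointing down, gripper open.
Joint ranges: [-2.91, 2.91], [-0.99, 1.94], [-1.21, 1.42], [-2.12, 2.29], [-1.49, 1.47], [-3.14, 3.14]. Speed limits (rad/s): [2.79, 2.79, 3.14, 3.14, 3.14, 3.14].

### API

Orientations are given as a 3x3 rotation matrix whose columns are the frame's x, y, z axes.
In Python, from rig import observe, capture, camera_info, r, models gives the robot as it stands. The module is installed in compiled form; this text tells all that it offers.
- The arm moves only by the tool arm_command, never from a script. Its argument "rows" is text: rows parted by semicolons, each of 7 numbers parted by spaces: the finger opening in m, from 0 to 0.0854, then the shift along the tool's x, y, z in m, then the turn, a rotation vector about the tool's x, y, z in degrees. A call has 1 to 5 rows; each row is the pose to reach, as a shift and turn from the pose commanded when the call began, along the tool's axes at that moment; what a row does not reach only later rows make up. A row lasts 1/10 s, in which the tool goes at most 50 mm and 8.59 degrees, less where a joint would pass 70% of its speed; a pose out of reach is approached as far as the arm can. A call with a gripper value outside its range is refused whole. The fingers move at their own pace and stop on an object; "force" is the grip in N (left out, the last holds). Time passes only in rows, so rows that repeat a pose let the fingers close. It gives the time, the measured TCP pose, the force, the opening and the grip force at its end, in the units of the state.
- observe(): the state, without advancing time (a new reading comes with each control period).
- capture(name): name is "scene" or "top" or "wrist"; returns the picture (420x560x3 uint8, red, green, blue); there is no depth.
- camera_info(name): a dict with "vertical_fov" (degrees; the focal length in pixels is half the picture's height over the tangent of half this angle, whatever the lens; pixels are square), "cx", "cy" (the principal point, pixels), "distortion" ([k1, k2, p1, p2, k3] as OpenCV has them; the pictures are not rectified), "view" (4x4, takes a point from world to camera coordinates). Camera axes: x right, y down, z forward; pixel columns grow to the right and rows downward; lengths in mm; the calibration is good to about 2 mm. A picture is of the moment at which its call begins: read the wrist's pose just before it. camera_info takes no time and is no camera call; for the wrist camera it gives the pose at the moment of the call.
- r.hand_in(): hands the job in; it is judged then, once.
Trained networks look in the newest picture that a camera, given by its name, has taken for a name from the list of things; names that differ only in an ending like _2 or _b are one class to them, and where a whole thing is asked for, a point or a joint stands for the part that bears it (a point fixed in the world has none). Each returns a list of dicts, best first, with "conf" (0 to 1); they miss things now and then, are a little off and sometimes report something else, mostly with a low value. They report only what shows in the picture. A call takes as long as a camera call. They do not tell look-alikes from the thing itself.
- models.spot_in(camera, query): "centre" ([x, y, z] in mm, in world coordinates, good to about 4 mm: the middle of the surface that is visible of it).
- models.silhouettes(camera, query): "pixels" (420x560 bool, what is visible of it).
The state is a dict: "t": time; "joints": joint angles; "qd": joint speeds; "joint_torque": joint torques, N m; "tool_pos": TCP position; "eef_rot": TCP orientation; "wrist_force": force on the tool from outside, world axes, zero at the start; "wrist_torque": the same for the moment, N m; "finger_gap": opening from 0.0 (shut) to 1.0 (fully open); "grip_force": force on a finger pad.
Only numpy, scipy, OpenCV 4.12 (cv2) and the standard library are available. Lean on these libraries where they do the work, as an engineer would, in place of code of your own. Each camera call takes 0.05 s, during which the arm holds its last target. There are 200 camera calls.

## Working session

There is one attempt and no reset: what is moved stays moved. The work goes in short steps, Python scripts to look and compute and a tool call to move; the robot and the scene stay as the last step left them, time stands still between calls to the robot, and variables do not carry over. Pictures are saved under pics/ and viewed, at most 10 in all, crops included, and the job is handed in when it is done.

Besides the shell and the picture viewer there is one more tool, called after "Emit:" as name(argument=value, ...) on one line, values as JSON. arm_command: Moves the arm, as the interface text tells. Its arguments: {"type":"object","properties":{"rows":{"type":"string"},"force":{"type":"number"}},"required":["rows"]}

```bash
mkdir -p pics
cat > h.py <<'E'
import numpy as np, cv2
from rig import observe, capture, camera_info, r, models
def K(n):
    c=camera_info(n); f=210/np.tan(np.radians(c["vertical_fov"])/2)
    return np.array([[f,0,c["cx"]],[0,f,c["cy"]],[0,0,1]]),np.array(c["distortion"],float),np.array(c["view"])
def px2w(n,uv,z):
    k,d,V=K(n); p=cv2.undistortPoints(np.array([[uv]],float),k,d)[0,0]
    R,t=V[:3,:3],V[:3,3]; o=-R.T@t; v=R.T@np.array([p[0],p[1],1]); return o+v*(z-o[2])/v[2]
def w2px(n,P):
    k,d,V=K(n); return cv2.projectPoints(np.atleast_2d(np.array(P,float)),cv2.Rodrigues(V[:3,:3])[0],V[:3,3],k,d)[0][:,0]
def save(n,im): cv2.imwrite("pics/"+n+".png",im[...,::-1])
E
python3 - <<'E'
from h import *
a=capture("scene");b=capture("top")
save("scene",a);save("top",b)
for c in("top","scene"):
  for q in("ring_wide_mid","ring_narrow_mid","mandrel_tip","paddle_top","clamp","jaw","connector_1","precision_driver"):
    print(c,q,[(np.round(x["centre"]).tolist(),round(x["conf"],2),w2px(c,x["centre"])[0].round().tolist()) for x in models.spot_in(c,q)[:4]])
o=observe();print(o["t"],o["eef_rot"],o["tool_pos"])
E
```

```text
top ring_wide_mid [([412.0, 191.0, 26.0], 0.71, [227.0, 251.0]), ([474.0, 129.0, 27.0], 0.58, [252.0, 226.0]), ([522.0, -81.0, 18.0], 0.47, [334.0, 206.0])]
top ring_narrow_mid [([422.0, 253.0, 17.0], 0.63, [203.0, 247.0])]
top mandrel_tip [([523.0, -80.0, 18.0], 0.68, [334.0, 205.0]), ([586.0, -172.0, 107.0], 0.53, [376.0, 174.0])]
top paddle_top [([584.0, -170.0, 102.0], 0.92, [375.0, 175.0]), ([523.0, -79.0, 19.0], 0.59, [334.0, 205.0])]
top clamp [([522.0, -77.0, 19.0], 0.58, [333.0, 206.0])]
top jaw [([515.0, -68.0, 37.0], 0.57, [330.0, 208.0])]
top connector_1 []
top precision_driver []
scene ring_wide_mid [([406.0, 195.0, 21.0], 0.78, [274.0, 288.0]), ([468.0, 144.0, 19.0], 0.75, [273.0, 264.0]), ([380.0, 131.0, 13.0], 0.57, [305.0, 284.0])]
scene ring_narrow_mid [([409.0, 260.0, 16.0], 0.58, [247.0, 304.0])]
scene mandrel_tip [([508.0, -65.0, 25.0], 0.83, [327.0, 221.0])]
scene paddle_top []
scene clamp [([506.0, -63.0, 28.0], 0.74, [327.0, 221.0]), ([579.0, -166.0, 102.0], 0.69, [336.0, 172.0])]
scene jaw []
scene connector_1 [([646.0, 72.0, 19.0], 0.66, [250.0, 219.0]), ([587.0, 132.0, 20.0], 0.66, [245.0, 238.0])]
scene precision_driver [([387.0, 381.0, 8.0], 0.7, [200.0, 344.0])]
0.9 [[-8.94818114e-01  4.46430892e-01  3.82754065e-05]
 [ 4.46430893e-01  8.94818113e-01  4.09673838e-05]
 [-1.59604213e-05  5.37456810e-05 -9.99999998e-01]] [234.39661631 469.76926952 250.33919129]
```

View pics/top.png

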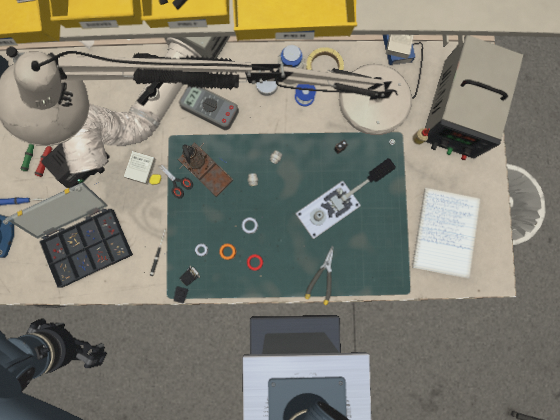

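View pics/scene.png

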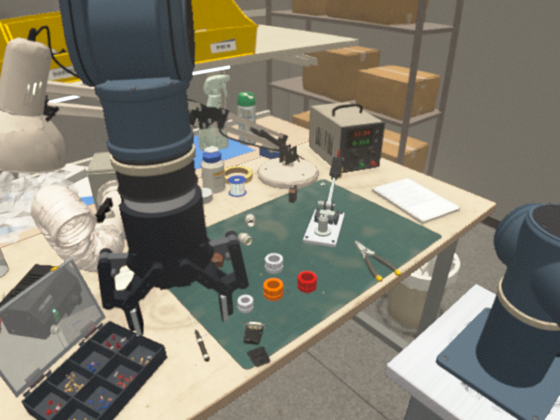

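Candidates for the larger ring in the top view are silver (250,226), orange (227,252), red (255,262) and small silver (201,250). By the description it is the larger silver one at (250,226). The mandrel is near (319,216) and the paddle near (382,171). Next I'll check this in a close crop.

Run:
```python
from h import *
b=cv2.imread("pics/top.png")[...,::-1]
c=cv2.resize(b[160:280,190:400],None,fx=3.8,fy=3.8,interpolation=cv2.INTER_CUBIC);save("crop1",c)
k,d,V=K("top");print(k[0,0],(-V[:3,:3].T@V[:3,3]).round())
for m in models.silhouettes("top","ring_wide_mid"):
  ys,xs=np.nonzero(m["pixels"]);print(m["conf"],xs.mean(),ys.mean(),len(xs),px2w("top",(xs.mean(),ys.mean()),24).round(1))
for m in models.silhouettes("top","paddle_top"):
  ys,xs=np.nonzero(m["pixels"]);print("pad",m["conf"],xs.mean(),ys.mean(),len(xs),px2w("top",(xs.mean(),ys.mean()),108).round(1))
print(px2w("top",(319,216),58))
```

```text
477.0375687790648 [ 377.   72. 1218.]
0.53 254.36363636363637 260.0151515151515 66 [388.6 123.5  24. ]
0.5 249.95833333333334 223.45833333333334 72 [480.1 133.6  24. ]
0.41 227.73228346456693 250.28346456692913 127 [413.8 189.8  24. ]
pad 0.87 373.21516393442624 176.02254098360655 488 [ 581.  -164.2  108. ]
[492.77312424 -37.15308006  58.        ]
```

View pics/crop1.png

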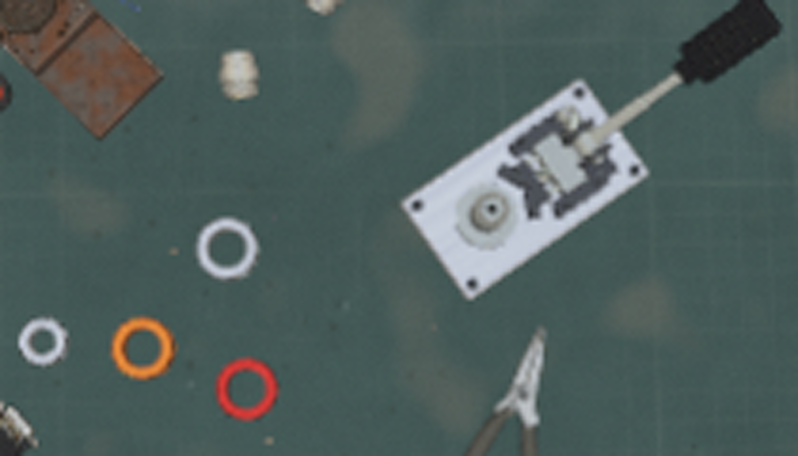

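The crop shows the larger silver ring at crop (227,248), which is top (249.7,225.3). The mandrel tip is at crop (491,208), and the paddle is at the upper right (728,40). The orange and red decoys and the small ring stand apart from it, so the choice holds.

```bash
cat >> h.py <<'E'
def tool(target,ang=None):
    """shift in tool axes (mm), and z-turn (deg) for tool y axis to lie along world angle ang"""
    o=observe();R=np.array(o["eef_rot"]);s=R.T@(np.array(target)-o["tool_pos"])
    out=[s.round(1).tolist()]
    if ang is not None:
        y=np.array([np.cos(np.radians(ang)),np.sin(np.radians(ang)),0]); t=R.T@y
        a=np.degrees(np.arctan2(-t[0],t[1])); a=(a+90)%180-90; out.append(round(a,1))
    return out
E
python3 - <<'E'
from h import *
P=lambda u,v,z:px2w("top",(190+(u+.5)/3.8-.5,160+(v+.5)/3.8-.5),z)
R=P(227,248,28);M=P(491,208,58)
C=[P(*c,12) for c in((402,205),(470,300),(648,173),(581,80))]
print(R,M);near=(C[0]+C[1])/2;far=(C[2]+C[3])/2
dd=far-near;L=np.linalg.norm(dd);dd/=L
print("len",L,"dir",dd,np.degrees(np.arctan2(dd[1],dd[0])),"mandrel from plate",near+dd*42, "wid",np.linalg.norm(C[0]-C[1]))
print("paddle",P(728,40,108))
o=observe();V=K("wrist")[2];c=-V[:3,:3].T@V[:3,3];print("cam in tool",np.array(o["eef_rot"]).T@(c-o["tool_pos"]),"axis",np.array(o["eef_rot"]).T@V[2,:3],K("wrist")[0][0,0])
print("x,y of cam in tool",np.array(o["eef_rot"]).T@V[:2,:3].T)
print(tool([R[0],R[1],180]),o["joints"])
E
```

```text
[476.18183953 134.92920822  28.        ] [496.79148328 -36.87437836  58.        ]
len 148.13224657623627 dir [ 0.56141506 -0.82753437  0.        ] -55.846284676000565 mandrel from plate [495.96134245 -38.32041993  12.        ] wid 77.8778647120359
paddle [ 594.95386706 -184.0330506   108.        ]
cam in tool [  77.59624385   -0.55234063 -122.64387642] axis [-3.08831088e-01  4.41581464e-04  9.51116798e-01] 370.8802038905585
x,y of cam in tool [[ 4.62262876e-04 -9.51116789e-01]
 [ 9.99999844e-01  3.42637964e-04]
 [-3.14178289e-04 -3.08831243e-01]]
[[-365.8, -191.7, 70.3]] [ 9.80230766e-01  4.80095079e-02  9.91700994e-02  1.62200469e+00
 -1.61316326e-05  1.44299470e+00]
```

Emit:
arm_command(rows="0.0854 -0.04 -0.021 0.01 0 0 5.9;0.0854 -0.08 -0.042 0.02 0 0 11.8;0.0854 -0.12 -0.063 0.03 0 0 17.7;0.0854 -0.16 -0.084 0.04 0 0 23.6;0.0854 -0.2 -0.105 0.05 0 0 29.5")

```text
t: 1.5
tool_pos: [367.3, 285.1, 200.1]
eef_rot: [[-0.556, 0.831, 0.001], [0.831, 0.556, 0.0], [-0.0, 0.001, -1.0]]
wrist_force: [1.7, 1.4, -0.1]
finger_gap: 1.0
grip_force: 0.0
```

```bash
python3 -c "
from h import *
print(tool([476,135,150],34.2),observe()['joints'],observe()['t'])"
```

```text
[[-185.2, 6.9, 50.1], np.float64(-0.4)] [ 5.15774094e-01 -1.15285449e-01 -1.59550250e-01  1.52564571e+00
 -1.82495254e-05  1.49712950e+00] 1.5
```

Emit:
arm_command(rows="0.0854 -0.046 0.002 0.012 0 0 0;0.0854 -0.092 0.004 0.025 0 0 0;0.0854 -0.138 0.005 0.038 0 0 0;0.0854 -0.185 0.007 0.05 0 0 0;0.0854 -0.185 0.007 0.05 0 0 0")

```text
t: 2.0
tool_pos: [477.3, 132.4, 148.2]
eef_rot: [[-0.553, 0.833, -0.002], [0.833, 0.553, -0.002], [-0.001, -0.003, -1.0]]
wrist_force: [-0.8, 0.8, -0.1]
finger_gap: 1.001
grip_force: 0.0
```

```bash
cat > ring.py <<'E'
from h import *
import sys
def sil(q,near):
    best=None
    for m in models.silhouettes("wrist",q):
        c,_=cv2.findContours(m["pixels"].astype(np.uint8),0,2); c=max(c,key=cv2.contourArea)
        h=cv2.convexHull(c); (x,y),rad=cv2.minEnclosingCircle(h); print(q,round(m["conf"],2),round(x),round(y),round(rad),cv2.boundingRect(h))
E
python3 - <<'E'
from ring import *
a=capture("wrist");save("w1",a);sil("ring_wide_mid",0)
print([(x["centre"],x["conf"]) for x in models.spot_in("wrist","ring_wide_mid")])
print(w2px("wrist",[476,135,28]),observe()["tool_pos"])
E
```

```text
ring_wide_mid 0.93 238 77 33 (208, 44, 63, 66)
ring_wide_mid 0.71 153 141 34 (119, 112, 68, 62)
ring_wide_mid 0.64 274 199 31 (247, 169, 57, 61)
[([477.6, 136.8, 27.8], 0.95), ([411.1, 187.4, 25.9], 0.85), ([382.5, 125.5, 26.0], 0.59)]
[[270.65152291 209.47273891]] [475.41981599 137.07733289 150.3311185 ]
```

View pics/w1.png

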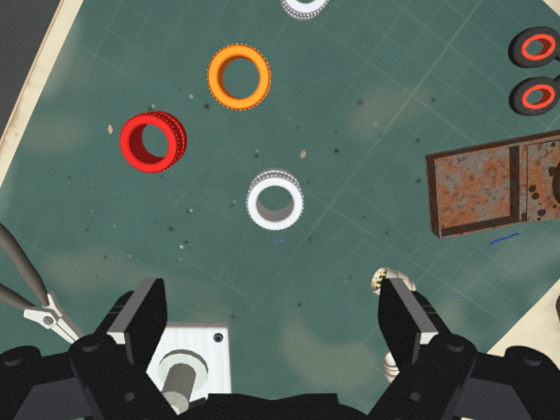

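The wrist view shows the silver ring's top face at (275,202). The orange and red decoys are at (239,76) and (153,141), and the clamp plate is at the lower left. Next I'll fit the top annulus.

Run:
```python
from h import *
b=cv2.imread("pics/w1.png")
g=b.min(2)
m=np.zeros_like(g);m[160:240,235:315]=(g[160:240,235:315]>215)
c,_=cv2.findContours(m,cv2.RETR_CCOMP,cv2.CHAIN_APPROX_NONE)
for k in sorted(c,key=cv2.contourArea)[-3:]:
  if len(k)>20:
    e=cv2.fitEllipse(k);print(e,px2w("wrist",e[0],28))
o=observe();print(o["tool_pos"],o["eef_rot"],o["t"])
print(w2px("wrist",[*o["tool_pos"][:2],28]))
```

```text
((274.56243896484375, 203.38665771484375), (38.858280181884766, 40.6779899597168), 88.65876770019531) [475.77530377 140.17856319  28.        ]
((274.6640319824219, 203.26889038085938), (50.353580474853516, 52.841190338134766), 88.43120574951172) [475.78582487 140.28823657  28.        ]
[475.41981599 137.07733289 150.3311185 ] [[-5.58339684e-01  8.29612051e-01 -8.01243361e-04]
 [ 8.29611956e-01  5.58340140e-01  5.38892042e-04]
 [ 8.94437663e-04 -3.63836260e-04 -9.99999534e-01]] 2.15
[[271.62879002 206.66231504]]
```

```bash
cat > fit.py <<'E'
from h import *
def annulus(im,u,v,w,z,thr=215):
    g=im.min(2);m=np.zeros_like(g);u=int(u);v=int(v);s=np.s_[max(v-w,0):v+w,u-w:u+w];m[s]=(g[s]>thr)
    c,_=cv2.findContours(m,cv2.RETR_CCOMP,cv2.CHAIN_APPROX_NONE)
    for k in sorted(c,key=cv2.contourArea)[-3:]:
        if len(k)>20:
            e=cv2.fitEllipse(k);print(np.round(e[0],1),np.round(e[1],1),px2w("wrist",e[0],z).round(1))
E
python3 - <<'E'
from fit import *
o=observe();u=w2px("wrist",[475.8,137.5,28])[0]
a=capture("wrist");save("w2",a);annulus(a,u[0],u[1],42,28)
print(o["tool_pos"],o["t"],[(x["centre"],x["conf"]) for x in models.spot_in("wrist","mandrel_tip")])
E
```

```text
[272.7 209.9] [38.  39.9] [477.5 136.1  28. ]
[272.8 209.8] [49.6 52. ] [477.5 136.2  28. ]
[475.41981599 137.07733289 150.3311185 ] 2.15 [([498.2, -23.2, 8.5], 0.95), ([644.1, 67.8, 19.1], 0.38)]
```

```bash
python3 -c "
from h import *
print(tool([477.5,136.2,22],34.1),observe()['t'])"
```

```text
[[-2.8, 0.6, 128.9], np.float64(-0.0)] 2.25
```

Emit:
arm_command(rows="0.07 -0.0025 0.001 0.045 0 0 0;0.07 -0.0025 0.001 0.09 0 0 0;0.07 -0.0025 0.001 0.115 0 0 0;0.07 -0.0025 0.001 0.128 0 0 0;0.07 -0.0025 0.001 0.128 0 0 0")

```text
t: 2.75
tool_pos: [475.9, 136.4, 20.8]
eef_rot: [[-0.561, 0.828, -0.004], [0.828, 0.561, -0.0], [0.002, -0.003, -1.0]]
wrist_force: [-0.5, -0.0, 0.6]
finger_gap: 0.823
grip_force: 0.0
```

Emit:
arm_command(rows="0.03 0 0 0 0 0 0;0.03 0 0 0 0 0 0;0.03 0 0 0 0 0 0;0.03 0 0 0 0 0 0;0.03 0 0 0 0 0 0", force=40)

```text
t: 3.25
tool_pos: [480.2, 136.0, 25.1]
eef_rot: [[-0.559, 0.829, 0.005], [0.829, 0.559, 0.001], [-0.002, 0.005, -1.0]]
wrist_force: [-0.7, 0.7, 6.9]
finger_gap: 0.454
grip_force: 40.9
```

Emit:
arm_command(rows="0.03 0 0 -0.02 0 0 0;0.03 0 0 -0.05 0 0 0;0.03 0 0 -0.08 0 0 0;0.03 0 0 -0.105 0 0 0;0.03 0 0 -0.105 0 0 0")

```text
t: 3.75
tool_pos: [481.2, 135.9, 132.4]
eef_rot: [[-0.559, 0.829, 0.009], [0.829, 0.559, 0.001], [-0.004, 0.009, -1.0]]
wrist_force: [0.8, -0.7, -0.1]
finger_gap: 0.457
grip_force: 40.6
```

```bash
python3 -c "
from h import *
print(tool([457,21,130],34.1),observe()['t'],observe()['joints'])"
```

```text
[[-81.7, -84.3, 2.0], np.float64(-0.1)] 3.75 [ 1.41004253e-01 -2.02837266e-02 -2.04263946e-01  1.37731431e+00
 -5.08277408e-05  1.11894868e+00]
```

Emit:
arm_command(rows="0.03 -0.027 -0.028 0 0 0 0;0.03 -0.054 -0.056 0 0 0 0;0.03 -0.082 -0.084 0 0 0 0;0.03 -0.082 -0.084 0 0 0 0;0.03 -0.082 -0.084 0 0 0 0")

```text
t: 4.25
tool_pos: [453.6, 20.0, 126.5]
eef_rot: [[-0.557, 0.831, -0.001], [0.831, 0.557, 0.001], [0.001, -0.0, -1.0]]
wrist_force: [0.0, 0.9, -1.0]
finger_gap: 0.454
grip_force: 40.7
```

Emit:
arm_command(rows="0.03 0 0 0 0 0 0;0.03 0 0 0 0 0 0;0.03 0 0 0 0 0 0")

```text
t: 4.55
tool_pos: [454.2, 21.5, 127.1]
eef_rot: [[-0.561, 0.828, -0.0], [0.828, 0.561, 0.0], [0.0, -0.0, -1.0]]
wrist_force: [-0.6, -1.2, 0.2]
finger_gap: 0.456
grip_force: 40.7
```

Run:
```python
from h import *
o=observe();V=camera_info("wrist")["view"]
a=capture("wrist");save("w3",a);np.save("V3.npy",V);print(o["tool_pos"],np.round(o["eef_rot"],4).tolist(),o["wrist_force"],o["t"])
print(w2px("wrist",[[496.5,-37.5,58],[*o["tool_pos"]]]))
print([(x["centre"],x["conf"]) for x in models.spot_in("wrist","mandrel_tip")])
```

```text
[454.15934798  21.52461936 127.13040592] [[-0.5605, 0.8282, -0.0003], [0.8282, 0.5605, 0.0002], [0.0003, -0.0001, -1.0]] [-0.55117519 -1.18910569  0.20210763] 4.55
[[274.75050553 343.68364574]
 [271.2988761  303.27416765]]
[([513.3, -71.1, 27.3], 0.75)]
```

View pics/w3.png

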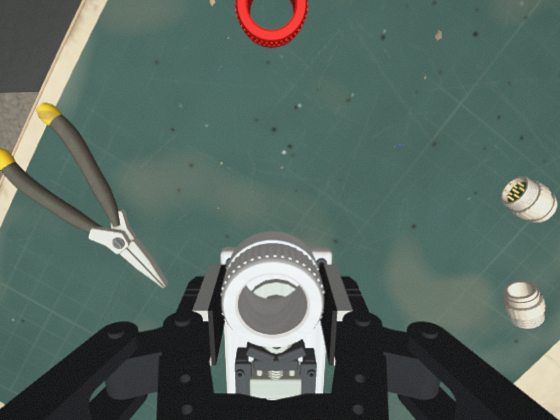

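The wrist view shows the ring held level between the pads, with its top face at (273,305). The mandrel is hidden behind it. I'll fit the held ring, then move to the lever side so the mandrel shows above the ring.

Run:
```python
from fit import *
a=cv2.imread("pics/w3.png")[...,::-1]
o=observe()
for t in(200,225,240): annulus(a,273,305,52,o["tool_pos"][2]+3,t)
print(o["tool_pos"]);print(tool([530,-87,128]))
```

```text
[273.7 289.5] [11.8 37.8] [450.6  28.3 130.3]
[272.5 306.2] [56.7 73. ] [454.2  22.2 130.3]
[272.9 312.1] [ 99.2 108.9] [455.7  20.2 130.3]
[225.3 256.9] [ 5.6 11.2] [429.   29.5 130.3]
[272.5 307.5] [60.5 76.6] [454.5  21.8 130.3]
[273.  312.1] [ 98.5 106. ] [455.8  20.2 130.3]
[307.9 341.5] [ 4.5 10.4] [474.4  16.8 130.3]
[284.8 268.5] [ 6.3 42.2] [449.1  37.6 130.3]
[454.19094322  21.28449164 127.25203004]
[[-132.2, 2.1, -0.8]]
```

Emit:
arm_command(rows="0.03 -0.033 0.0005 0 0 0 0;0.03 -0.066 0.001 0 0 0 0;0.03 -0.1 0.001 0 0 0 0;0.03 -0.132 0.002 0 0 0 0;0.03 -0.132 0.002 0 0 0 0")

```text
t: 5.15
tool_pos: [531.7, -90.6, 127.1]
eef_rot: [[-0.557, 0.831, 0.002], [0.831, 0.557, -0.002], [-0.002, 0.0, -1.0]]
wrist_force: [0.9, 0.8, -1.0]
finger_gap: 0.454
grip_force: 40.7
```

Emit:
arm_command(rows="0.03 0 0 0 0 0 0;0.03 0 0 0 0 0 0;0.03 0 0 0 0 0 0")

```text
t: 5.45
tool_pos: [529.1, -86.7, 127.3]
eef_rot: [[-0.56, 0.828, -0.0], [0.828, 0.56, 0.0], [0.0, -0.0, -1.0]]
wrist_force: [0.3, -0.8, -0.3]
finger_gap: 0.455
grip_force: 40.7
```

Run:
```python
from h import *
o=observe()
a=capture("wrist");cv2.imwrite("pics/w4.png",a[...,::-1]);print(o["tool_pos"],np.round(o["eef_rot"],4).tolist(),o["wrist_force"],o["t"])
print(w2px("wrist",[[496.5,-37.5,58],[*o["tool_pos"]]]))
c=cv2.resize(a[90:390,160:560-160],None,fx=2,fy=2,interpolation=cv2.INTER_CUBIC);save("w4c",c);print(c.shape)
```

```text
[529.05150006 -86.72290335 127.3465753 ] [[-0.5601, 0.8284, -0.0003], [0.8284, 0.5601, 0.0003], [0.0004, -0.0001, -1.0]] [ 0.27456932 -0.84206306 -0.34308088] 5.45
[[272.6206812  127.24378812]
 [271.16758106 303.33528176]]
(600, 480, 3)
```

View pics/w4c.png

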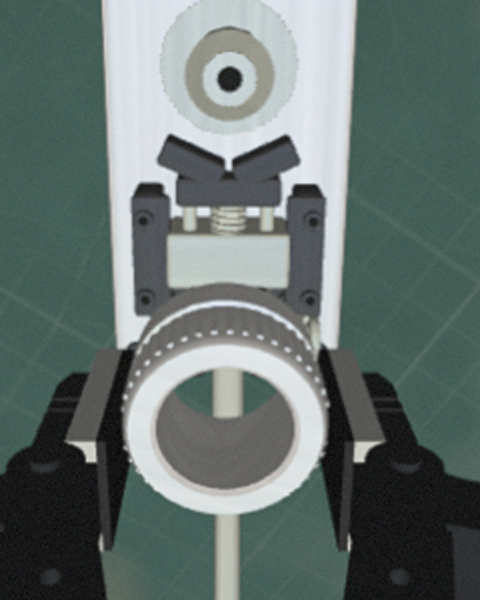

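The crop shows the mandrel tip at crop (230,79), the shoulder centred around (229,67) and the held ring's top face centred around (226,430). The clamp axis is parallel to the image's vertical.

Run:
```python
from h import *
a=cv2.imread("pics/w4.png");g=a.min(2)
o=observe();R=np.array(o["eef_rot"]);zt=o["tool_pos"][2]+3
cx=lambda u,v:(160+(u+.5)/2-.5,90+(v+.5)/2-.5)
# ring bore/outer by threshold
for thr in(190,210,225):
  m=np.zeros_like(g);m[255:352,216:330]=g[255:352,216:330]>thr
  c,_=cv2.findContours(m,cv2.RETR_CCOMP,cv2.CHAIN_APPROX_NONE)
  for k in sorted(c,key=cv2.contourArea)[-2:]:
    e=cv2.fitEllipse(k);print(thr,np.round(e[0],1),np.round(e[1],1),(R.T@(px2w("wrist",e[0],zt)-o["tool_pos"])).round(1))
hand=px2w("wrist",cx(226,430),zt);print("hand",hand,R.T@(hand-o["tool_pos"]))
T=px2w("wrist",cx(230,79),58);S=px2w("wrist",cx(229.5,67),18);print("tip",T,"shoulder",S)
print("hand->tip tool",R.T@(T-hand), R.T@(S-hand))
```

```text
190 [272.4 304.9] [64.5 73.5] [ 1.3  0.4 -3. ]
190 [272.2 304.2] [83.7 97.1] [ 1.6  0.4 -3. ]
210 [272.2 305.4] [66.3 76.3] [ 1.1  0.3 -3. ]
210 [272.1 304.2] [82.5 96.2] [ 1.6  0.3 -3. ]
225 [273.3 265. ] [4.1 8.3] [17.8  0.7 -3. ]
225 [282.7 266.3] [4.6 8.1] [17.3  4.1 -3. ]
hand [528.80466706 -85.29555959 130.39924573] [ 1.39457031  0.55865514 -2.99969871]
tip [497.96459497 -37.72626069  58.        ] shoulder [498.30119725 -37.99769564  18.        ]
hand->tip tool [56.66511278  1.09682248 72.4117463 ] [ 56.24288388   1.22410316 112.41165255]
```

Emit:
arm_command(rows="0.03 0.03 0.0005 0 0 0 0;0.03 0.0565 0.001 0 0 0 0;0.03 0.0565 0.001 0.015 0 0 0;0.03 0.0565 0.001 0.03 0 0 0;0.03 0.0565 0.001 0.03 0 0 0")

```text
t: 6.0
tool_pos: [496.6, -39.1, 95.3]
eef_rot: [[-0.56, 0.828, -0.004], [0.828, 0.56, 0.001], [0.003, -0.003, -1.0]]
wrist_force: [-0.1, -0.7, -1.5]
finger_gap: 0.456
grip_force: 40.7
```

Emit:
arm_command(rows="0.03 0 0 0 0 0 0;0.03 0 0 0 0 0 0;0.03 0 0 0 0 0 0")

```text
t: 6.3
tool_pos: [499.5, -40.6, 98.4]
eef_rot: [[-0.559, 0.829, 0.002], [0.829, 0.559, -0.0], [-0.001, 0.001, -1.0]]
wrist_force: [0.1, 0.1, -1.5]
finger_gap: 0.456
grip_force: 40.7
```

Run:
```python
from h import *
o=observe();R=np.array(o["eef_rot"])
hand=o["tool_pos"]+R@[1.4,.5,0]
print(o["tool_pos"],R.round(4).tolist(),"err tool",R.T@(np.array([498.0,-37.8,hand[2]])-hand),o["t"])
```

```text
[499.51467324 -40.5782845   98.37129141] [[-0.5589, 0.8292, 0.0018], [0.8292, 0.5589, -0.0004], [-0.0013, 0.0013, -1.0]] err tool [ 1.75040758 -0.2033071  -0.00259377] 6.3
```

Emit:
arm_command(rows="0.03 0.0015 0 0 0 0 0;0.03 0.0015 0 0.005 0 0 0;0.03 0.0015 0 0.01 0 0 0;0.03 0.0015 0 0.01 0 0 0;0.03 0.0015 0 0.01 0 0 0")

```text
t: 6.8
tool_pos: [497.5, -39.1, 86.8]
eef_rot: [[-0.559, 0.829, -0.001], [0.829, 0.559, 0.0], [0.001, -0.001, -1.0]]
wrist_force: [0.8, 0.1, -0.9]
finger_gap: 0.46
grip_force: 40.7
```

```bash
cat > e.py <<'E'
from h import *
o=observe();R=np.array(o["eef_rot"])
hand=o["tool_pos"]+R@[1.4,.5,0]
print(np.round(o["tool_pos"],1),"err tool",(R.T@(np.array([498.0,-37.8,hand[2]])-hand)).round(2),np.round(o["wrist_force"],1),o["t"],(R.T@np.array(o["wrist_torque"])).round(2))
a=capture("wrist");save("cur",a)
E
python3 e.py
```

```text
[497.5 -39.1  86.8] err tool [-0.61  0.58 -0.  ] [ 0.8  0.1 -0.9] 6.8 [-0.03  0.01  0.01]
```

View pics/cur.png

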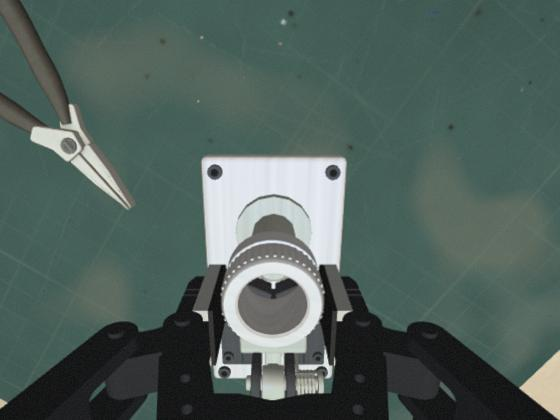

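The ring is right above the nose: mandrel column 274, ring 273. Now lower it.

Emit:
arm_command(rows="0.03 -0.0003 0.0005 0.005 0 0 0;0.03 -0.0003 0.0005 0.01 0 0 0;0.03 -0.0003 0.0005 0.015 0 0 0;0.03 -0.0003 0.0005 0.015 0 0 0;0.03 -0.0003 0.0005 0.015 0 0 0")

```text
t: 7.35
tool_pos: [498.2, -39.1, 71.9]
eef_rot: [[-0.559, 0.829, -0.001], [0.829, 0.559, 0.0], [0.001, -0.001, -1.0]]
wrist_force: [0.2, -0.6, -0.0]
finger_gap: 0.453
grip_force: 40.7
```

```bash
python3 e.py
```

```text
[498.2 -39.1  71.9] err tool [-0.24  0.03 -0.  ] [ 0.2 -0.6 -0. ] 7.35 [-0.05  0.09 -0.03]
```

Emit:
arm_command(rows="0.03 0 0 0.007 0 0 0;0.03 0 0 0.014 0 0 0;0.03 0 0 0.02 0 0 0;0.03 0 0 0.025 0 0 0;0.03 0 0 0.025 0 0 0")

```text
t: 7.9
tool_pos: [497.9, -39.1, 46.1]
eef_rot: [[-0.559, 0.829, -0.001], [0.829, 0.559, -0.0], [0.001, -0.001, -1.0]]
wrist_force: [-0.3, 1.5, -0.3]
finger_gap: 0.453
grip_force: 40.7
```

Emit:
arm_command(rows="0.03 0 0 0.001 0 0 0;0.03 0 0 0.003 0 0 0;0.03 0 0 0.004 0 0 0;0.03 0 0 0.004 0 0 0")

```text
t: 8.3
tool_pos: [498.4, -38.9, 43.2]
eef_rot: [[-0.559, 0.829, -0.0], [0.829, 0.559, 0.0], [0.001, 0.0, -1.0]]
wrist_force: [-1.5, 1.8, -0.5]
finger_gap: 0.456
grip_force: 40.8
```

Emit:
arm_command(rows="0.03 0 0 0.001 0 0 0;0.03 0 0 0.002 0 0 0;0.03 0 0 0.002 0 0 0")

```text
t: 8.6
tool_pos: [498.4, -38.8, 43.1]
eef_rot: [[-0.559, 0.829, 0.0], [0.829, 0.559, 0.0], [0.0, 0.0, -1.0]]
wrist_force: [-5.8, 2.8, 8.1]
finger_gap: 0.45
grip_force: 41.6
```

Emit:
arm_command(rows="0.06 0 0 0 0 0 0;0.06 0 0 0 0 0 0;0.06 0 0 0 0 0 0;0.06 0 0 0 0 0 0;0.06 0 0 0 0 0 0")

```text
t: 9.1
tool_pos: [498.6, -39.2, 41.2]
eef_rot: [[-0.559, 0.829, 0.0], [0.829, 0.559, -0.0], [-0.0, -0.0, -1.0]]
wrist_force: [-0.7, -0.4, -0.4]
finger_gap: 0.701
grip_force: 0.0
```

Emit:
arm_command(rows="0.062 0 0 -0.02 0 0 0;0.062 0 0 -0.05 0 0 0;0.062 0 0 -0.09 0 0 0;0.062 0 0 -0.13 0 0 0;0.062 0 0 -0.13 0 0 0")

```text
t: 9.6
tool_pos: [502.5, -40.0, 178.4]
eef_rot: [[-0.559, 0.829, 0.013], [0.829, 0.559, -0.003], [-0.009, 0.009, -1.0]]
wrist_force: [1.1, 0.3, -0.1]
finger_gap: 0.725
grip_force: 0.0
```

Emit:
arm_command(rows="0 0 0 0 0 0 0;0 0 0 0 0 0 0;0 0 0 0 0 0 0;0 0 0 0 0 0 0")

```text
t: 10.0
tool_pos: [497.5, -38.9, 169.6]
eef_rot: [[-0.559, 0.829, -0.003], [0.829, 0.559, 0.001], [0.002, -0.002, -1.0]]
wrist_force: [-1.1, -0.4, -1.0]
finger_gap: 0.043
grip_force: 0.0
```

Run:
```python
from h import *
import subprocess
o=observe();a=capture("wrist");save("w6",a)
T=np.array([498,-37.8,0]);d=np.array([.56,-.828,0])
print(o["tool_pos"],o["finger_gap"],o["t"],r.nose_length)
print(w2px("wrist",[T+[0,0,46],T+[0,0,58]]),[(x["centre"],x["conf"]) for x in models.spot_in("wrist","ring_wide_mid")])
print(tool([*(T+d*188)[:2],155],34.1), T+d*188)
c=capture("top");save("t2",c)
print([(x["centre"],x["conf"]) for x in models.spot_in("top","paddle_top")],o["joints"])
```

```text
[497.54747063 -38.87021015 169.57463264] 0.043100753111214724 10.0 19.0
[[273.16358198 205.12177974]
 [273.18167748 210.46794421]] [([493.9, -32.7, 44.2], 0.72), ([502.0, -47.3, 8.5], 0.42)]
[[-187.0, 1.0, 14.9], np.float64(-0.1)] [ 603.28  -193.464    0.   ]
[] [-2.12408436e-01 -1.92309777e-02 -1.29035870e-01  1.46419389e+00
 -2.11342097e-05  7.65254464e-01]
```

View pics/w6.png

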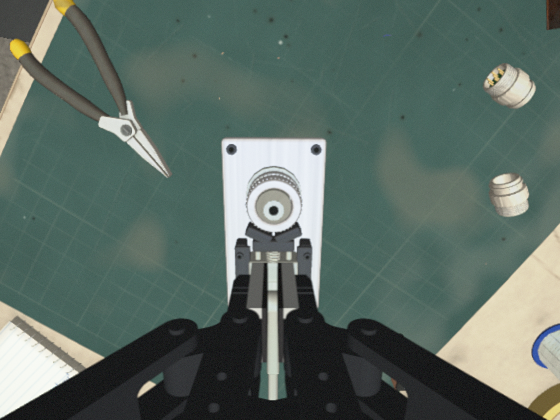

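The ring sits concentric on the mandrel at (274,204), with the lever still up. Next I'll move over the paddle.

Emit:
arm_command(rows="0 -0.04 0 0 0 0 0;0 -0.08 0 0 0 0 0;0 -0.12 0.001 0 0 0 0;0 -0.16 0.001 0 0 0 0;0 -0.182 0.001 0 0 0 0")

```text
t: 10.7
tool_pos: [602.3, -192.2, 170.6]
eef_rot: [[-0.557, 0.83, 0.0], [0.83, 0.557, -0.001], [-0.001, -0.0, -1.0]]
wrist_force: [0.2, -0.0, 0.6]
finger_gap: 0.0
grip_force: 0.0
```

Emit:
arm_command(rows="0 0 0 0 0 0 0;0 0 0 0 0 0 0;0 0 0 0 0 0 0;0 0 0 0 0 0 0")

```text
t: 11.1
tool_pos: [600.7, -188.4, 171.6]
eef_rot: [[-0.56, 0.829, -0.0], [0.829, 0.56, 0.0], [0.0, 0.0, -1.0]]
wrist_force: [0.3, 0.1, 0.6]
finger_gap: 0.003
grip_force: 0.0
```

```bash
cat > p.py <<'E'
from h import *
o=observe();T=np.array([498,-37.8,0]);d=np.array([.56,-.828,0]);n=np.array([.828,.56,0])
p=np.array(o["tool_pos"])-T;print("along",p@d,"side",p@n,"z",p[2],np.round(o["wrist_force"],1),o["finger_gap"],o["t"],np.round(o["joints"],2))
E
python3 p.py
python3 - <<'E'
from h import *
a=capture("wrist");b=capture("top");save("w7",a)
c=cv2.resize(b[150:250,290:420],None,fx=3,fy=3,interpolation=cv2.INTER_CUBIC)
save("mix",np.hstack([cv2.resize(a,(400,300)),c[:300,:390]]))
E
```

```text
along 182.19860377177218 side 0.757769599844633 z 171.62032412261306 [0.3 0.1 0.6] 0.00317241120911113 11.1 [-0.41  0.32  0.25  1.5   0.    0.57]
```

View pics/mix.png

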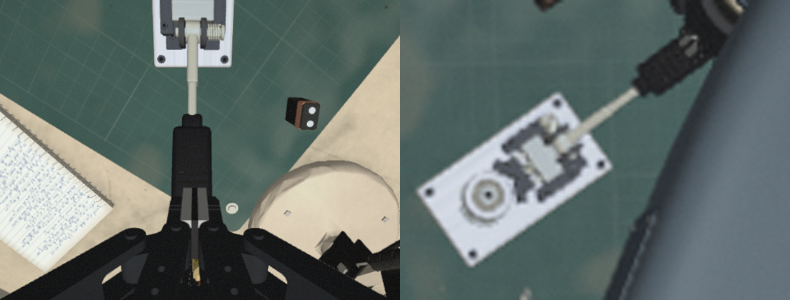

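The fingers stand over the paddle, on its centre line. Now press it, in stages.

Emit:
arm_command(rows="0 0 0 0.012 0 0 0;0 0 0 0.024 0 0 0;0 0 0 0.034 0 0 0;0 0 0 0.042 0 0 0;0 0 0 0.05 0 0 0")

```text
t: 11.7
tool_pos: [600.9, -189.5, 120.4]
eef_rot: [[-0.559, 0.829, -0.0], [0.829, 0.559, -0.0], [0.0, -0.0, -1.0]]
wrist_force: [0.1, -0.4, 1.8]
finger_gap: -0.0
grip_force: 0.7
```

Emit:
arm_command(rows="0 0 0 0.006 0 0 0;0 0 0 0.012 0 0 0;0 0 0 0.018 0 0 0;0 0 0 0.024 0 0 0;0 0 0 0.03 0 0 0")

```text
t: 12.2
tool_pos: [601.6, -189.8, 91.4]
eef_rot: [[-0.559, 0.829, 0.001], [0.829, 0.559, -0.001], [-0.001, 0.001, -1.0]]
wrist_force: [1.3, -1.7, 3.3]
finger_gap: -0.001
grip_force: 1.4
```

```bash
python3 p.py
```

```text
along 183.8549395834101 side 0.6672129218382552 z 91.42119437424256 [ 1.3 -1.7  3.3] -0.0012028649504679547 12.2 [-0.41  0.34  0.12  1.35 -0.    0.57]
```

Emit:
arm_command(rows="0 0 0 0.005 0 0 0;0 0 0 0.01 0 0 0;0 0 0 0.014 0 0 0;0 0 0 0.017 0 0 0;0 0 0 0.018 0 0 0")

```text
t: 12.7
tool_pos: [601.8, -190.2, 73.9]
eef_rot: [[-0.559, 0.829, 0.002], [0.829, 0.559, -0.002], [-0.002, 0.001, -1.0]]
wrist_force: [1.8, -3.4, 5.4]
finger_gap: -0.004
grip_force: 2.7
```

Emit:
arm_command(rows="0 0 0 0 0 0 0;0 0 0 0 0 0 0;0 0 0 0 0 0 0")

```text
t: 13.0
tool_pos: [601.8, -190.1, 74.3]
eef_rot: [[-0.559, 0.829, 0.002], [0.829, 0.559, -0.001], [-0.002, 0.001, -1.0]]
wrist_force: [2.2, -3.8, 4.4]
finger_gap: -0.002
grip_force: 2.6
```

```bash
python3 p.py
python3 - <<'E'
from h import *
a=capture("scene");save("s8",a);T=np.array([498,-37.8,0]);d=np.array([.56,-.828,0])
u=w2px("scene",[T+d*150+[0,0,50]])[0].astype(int);print(u)
x,y=max(u[0]-60,0),max(u[1]-50,0)
b=a[y:y+120,x:x+150];w=cv2.resize(b,None,fx=3.5,fy=3.5,interpolation=cv2.INTER_CUBIC)
for s in(87,149):
  q=(w2px("scene",[T+d*(78+s)+[0,0,46]])[0]-[x,y])*3.5;print(s,q)
save("s8c",w)
E
```

```text
along 184.24414585994384 side 0.6785769211635282 z 74.26407723107424 [ 2.2 -3.8  4.4] -0.002408829438228016 13.0 [-0.41  0.35  0.1   1.31 -0.    0.57]
[332 189]
87 [214.47123579 173.05942869]
149 [226.14682961 139.12483883]
```

View pics/s8c.png

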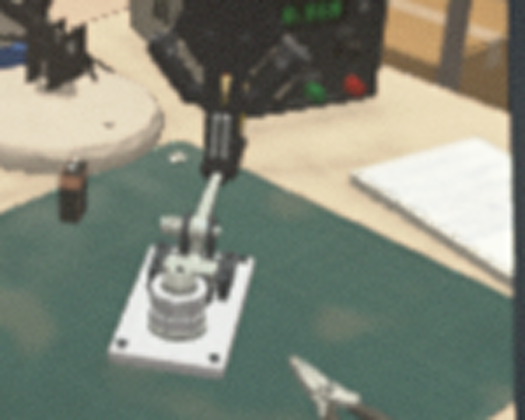

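Emit:
arm_command(rows="0 0 0 0.001 0 0 0;0 0 0 0.002 0 0 0;0 0 0 0.002 0 0 0;0 0 0 0.002 0 0 0;0 0 0 0.002 0 0 0")

```text
t: 13.55
tool_pos: [601.9, -190.2, 72.4]
eef_rot: [[-0.559, 0.829, 0.002], [0.829, 0.559, -0.002], [-0.003, 0.001, -1.0]]
wrist_force: [1.1, -3.6, 5.1]
finger_gap: 0.001
grip_force: 2.8
```

```bash
python3 p.py
python3 - <<'E'
from h import *
T=np.array([498,-37.8,0]);d=np.array([.56,-.828,0])
for c in("scene","wrist"):
  capture(c)
  for q in("paddle_top","ring_wide_mid"):
    for x in models.spot_in(c,q)[:2]:
      p=np.array(x["centre"])-T;print(c,q,round(x["conf"],2),"along",round(p@d),"z",round(p[2]),np.round(x["centre"]))
E
python3 p.py
```

```text
along 184.39639586758392 side 0.6436020422932146 z 72.37106674440663 [ 1.1 -3.6  5.1] 0.0012428379657953034 13.55 [-0.41  0.35  0.09  1.31 -0.    0.57]
scene paddle_top 0.69 along 148 z 54 [ 578. -162.   54.]
scene ring_wide_mid 0.86 along -243 z 18 [406. 194.  18.]
scene ring_wide_mid 0.72 along -21 z 36 [484. -22.  36.]
wrist paddle_top 0.63 along 134 z 54 [ 572. -149.   54.]
wrist paddle_top 0.6 along 100 z 53 [ 557. -119.   53.]
along 184.3895045769941 side 0.6610056520065756 z 72.3903449162653 [ 2.2 -3.6  5.6] 0.00025673468615625996 13.85 [-0.41  0.35  0.09  1.31 -0.    0.57]
```

```bash
python3 -c "
from rig import r
print(r.hand_in())"
```

```text
the job is handed in; nothing more can be done
None
```

The larger silver ring is seated on the mandrel's shoulder and released, and the job is handed in with the arm holding the paddle at about level (about 0.55 rad by fingertip height, roughly 5–6 N on the tool); no verdict came back.

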